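Unbolt the potato bin and hold its lid half open

ROBOT

A 6-joint arm with a two-finger parallel gripper is mounted at the origin on the work surface. World frame = base frame: x ahead of the robot, y to its left, z up, the work surface at z = 0. Lengths are in m, angles in rad, forces in N, time in s.
With the tool pointing down it reaches from about 0.35 to 0.875 m from the base axis. Payload 15.5 kg.
Tool frame: the origin (TCP) lies midway between the tips of the shut fingers; the grasp point (between the pads) lies arm.grasp_offset behind it (arm.grasp_offset is the distance from the TCP to the grasp point, in m); z points along the fingers, y is the line along which they close (so a half turn about z gives the same grasp; the last joint's range is limited). The gripper opens to 85 mm and grips with 20 to 120 N. Pads are 22 mm wide; open, the fingers measure 114 mm over their backs; the gripper's body (76 mm by 85 mm) begins 54 mm behind the grasp point. The pads swing forward as they close: fully open they stand 13 mm farther back than shut.
Start: joints at [1.117, 0.494, 1.345, -0, 1.302, -0.096], TCP at [0.219, 0.585, 0.231] pointing down, gripper open.
Joint ranges: [-2.91, 2.91], [-0.82, 2.16], [0.22, 2.67], [-1.22, 4.37], [0.12, 2.79], [-3.08, 3.08]. Speed limits (rad/s): [1.89, 1.89, 2.57, 3.01, 3.01, 3.01].

INTERFACE

Orientations are given as a 3x3 rotation matrix whose columns are the frame's x, y, z axes.
In Python, from station import arm, vision, finder gives the robot as it stands.
- The arm moves only by the shell command python3 -m handwheel 'ROWS'. ROWS is JSON, a list of rows, each a list of 7 numbers: the turn, a rotation vector about the tool's x, y, z in units of 0.08 rad (1.0 is 0.08 rad), then the shift along the tool's x, y, z in units of 20 mm (1.0 is 20 mm), then the opening, from 0 (shut) to 1 (fully open). In form: [[wx, wy, wz, tx, ty, tz, hand], ...]. A call has exactly 8 rows; each row shifts and turns the commanded pose from where the row before left it, along the tool's axes as they then stand; what a row does not reach is not made up. A row lasts 1/12 s, in which the tool goes at most 41.7 mm and 7.16 degrees, less where a joint would pass 70% of its speed; a pose out of reach is approached as far as the arm can. A call with a number of a shift or a turn outside -1 to 1 is refused whole. A call with a gripper value outside its range is refused whole. The fingers move at their own pace and stop on an object; the grip force is fixed at half the most. Time passes only in rows, so rows that do not move let the fingers close, or fill a call up. It gives the time, the measured TCP pose, the force, the opening and the grip force at its end, in the units of the state.
- arm.sense(): the state, without advancing time (a new reading comes with each control period).
- vision.read_camera(name): name is "side" or "top" or "wrist"; returns a dict with "frame" (420x560x3 uint8, red, green, blue), "fovy" (degrees; the focal length in pixels is half the picture's height over the tangent of half this angle, whatever the lens; pixels are square), "cx", "cy" (the principal point, pixels), "D" ([k1, k2, p1, p2, k3] as OpenCV has them; the pictures are not rectified), "R" (3x3) and "t" (3): a world point X has camera coordinates R X + t. Camera axes: x right, y down, z forward; pixel columns grow to the right and rows downward; lengths in m; the calibration is good to about 2 mm. A picture is of the moment at which its call begins. There is no depth.
- arm.sign_off(): hands the job in; it is judged then, once.
Trained networks look in the newest picture that a camera, given by its name, has taken for a name from the list of things; names that differ only in an ending like _2 or _b are one class to them, and where a whole thing is asked for, a point or a joint stands for the part that bears it (a point fixed in the world has none). Each returns a list of dicts, best first, with "score" (0 to 1); they miss things now and then, are a little off and sometimes report something else, mostly with a low value. They report only what shows in the picture. A call takes as long as a camera call.
- finder.boxes_of(target, camera): "at" ([column, row] in pixels, amid what is visible of it).
- finder.silhouettes(target, camera): "region" (420x560 bool, what is visible of it) and "at" ([column, row] in pixels, amid what is visible of it).
The state is a dict: "time_s": time; "joint_positions": joint angles; "qvel": joint speeds; "joint_torque": joint torques, N m; "position": TCP position; "eef_rot": TCP orientation; "ft_force": force on the tool from outside, world axes, zero at the start; "ft_torque": the same for the moment, N m; "gripper_width": opening from 0.0 (shut) to 1.0 (fully open); "gripper_force": force on a finger pad.
Only numpy, scipy, OpenCV 4.12 (cv2) and the standard library are available. Lean on these libraries where they do the work, as an engineer would, in place of code of your own. Each camera call takes 0.05 s, during which the arm holds its last target. There are 200 camera calls.

TASK

Draw the sliding bolt on top of the wooden potato bin all the way back to its stop, so that it no longer locks the lid. Then lift the lid (the tongue at its front edge serves as its handle) to 45 degrees from its closed position and hold it still there so that the potatoes can be looked over; it falls shut if let go, so finish with the fingers still holding it. Leave the two jars and the squash where they are.

Things in the scene. Friction and masses are not known exactly. Their poses are not given: they have to be found in the camera images.
- bin: Fixed pine bin, 224 mm deep (x), 400 wide (y), 130 high, sloping slatted front facing its -x. Origin: centre of underside; x points away from its front, y left, z up. On top, left part (y -48 to +198 mm) is the hinged lid, right part (y -200 to -53) a fixed panel carrying the bolt; both tops level at 130 mm. Stands in varying places, turned up to 0.4 rad.
- lid (a joint): Lid angle, rad: 0 closed (level), grows as the front edge rises, stops at 1.3; 45 degrees is 0.785. Hinge line along the bin's y at its far side. Board 12 mm thick, 0.35 to 0.7 kg. Nothing keeps it open: it falls shut from every angle. While the bolt lies over its edge it cannot be raised.
- lid_hinge (a point): Point on the lid's hinge line, level with the closed lid's top, at the middle of the lid's width: at (108, 75, 130) mm in the bin's frame.
- lid_tongue (a point): Where to hold the lid: mid thickness of the plywood tongue (24 mm wide along bin y, 16 thick) that sticks out 58 mm from the middle of the lid's front edge, free at both sides and below. Point is 20 mm from its end, 260 mm from the hinge line, 131 mm up when closed; swings with the lid. Pinched across its width by fingers pointing down, it can turn between the pads as the lid rises.
- bolt (a joint): Travel of the bolt, m: 0 fully locked, 0.05 fully drawn back against its stop; starts at 0 to 0.015, always over the lid. Drawing moves it along the bin's -y (to the right, away from the lid). About 2.5 N friction; stays where left.
- bolt_grip (a point): On the axis of the bolt's upright wooden grip, a block 30 mm along bin x, 16 along y, top 56 mm above the bin's top; the point is 40 mm above the bin's top (170 up). It stands on a flat steel bar 24 mm wide running along bin y, 13 mm above the bin's top, between rails 11 high, stop 13 high: keep fingertips above these. Moves with the bolt.
- tall_jar: Loose filled preserving jar with metal cap, 80 mm across, 155 mm high, origin at the centre of its underside. Bystander at the bin's left.
- short_jar: Loose filled preserving jar with metal cap, 72 mm across, 100 mm high, origin at the centre of its underside. Bystander at the bin's left.
- squash: Loose round squash, 112 mm across, 86 mm high with its stalk, origin at the centre of its underside. Bystander at the bin's right.

How it is judged:
By the outcome, as a careful person would: the job done as asked, in the order asked, and still so for the second after the job is handed in, while the arm keeps its last pose, push and grip.
It also fails if it takes over 54 s, if anything falls off the work surface, if the arm or the gripper's body presses on something with over 40 N, if the wrist force passes 120 N, or if a joint passes its speed limit or range.

## Working session

There is one attempt and no reset: what is moved stays moved. The work goes in short steps, Python scripts to look and compute and a shell command to move; the robot and the scene stay as the last step left them, time stands still between calls to the robot, and variables do not carry over. Pictures are saved under pics/ and viewed, at most 10 in all, crops included, and the job is handed in when it is done.

```bash
mkdir -p pics; ls
python3 - <<'E'
from station import arm, vision, finder
import cv2, numpy as np
print(arm.grasp_offset, arm.sense())
for c in ["side","top"]:
    r=vision.read_camera(c); cv2.imwrite(f"pics/{c}0.png",r["frame"][:,:,::-1])
    print(c,{k:(np.round(v,4).tolist() if k!="frame" else 0) for k,v in r.items()})
    for n in ["bin","lid","lid_tongue","bolt_grip","bolt","lid_hinge","tall_jar","short_jar","squash"]:
        b=finder.boxes_of(n,c); print(n,[(np.round(x["at"],1).tolist(),round(x["score"],2)) for x in b[:3]])
E
```

```text
pics
0.0187 {'time_s': 0.0, 'joint_positions': array([ 1.11750241e+00,  4.94218895e-01,  1.34613256e+00, -8.05082952e-06,
        1.30248774e+00, -9.54742407e-02]), 'qvel': array([3.32789516e-04, 4.54785468e-04, 3.78522022e-04, 1.50607592e-04,
       1.34785029e-03, 1.96222184e-05]), 'joint_torque': array([-4.38656905e-03, -8.82171178e+01, -3.83854973e+01, -4.14378865e-04,
        1.01313661e-02, -4.30435728e-05]), 'position': array([0.21872251, 0.58509693, 0.23067756]), 'eef_rot': array([[-9.36663390e-01,  3.50230501e-01, -5.38918349e-04],
       [ 3.50230898e-01,  9.36662722e-01, -1.12405274e-03],
       [ 1.11107173e-04, -1.24160491e-03, -9.99999223e-01]]), 'ft_force': array([-0.67808151, -0.57579544, -0.50408056]), 'ft_torque': array([-0.04222066, -0.00758887,  0.00720757]), 'gripper_force': 0.0, 'gripper_width': 1.0010644087328922}
side {'frame': 0, 'fovy': 46.0115, 'cx': 282.3331, 'cy': 214.655, 'D': [-0.08, 0.0, 0.0, 0.0, 0.0], 'R': [[-0.5261, 0.8504, 0.0066], [0.6592, 0.4127, -0.6286], [-0.5372, -0.3264, -0.7777]], 't': [0.2904, -0.3379, 1.7064]}
bin [([252.3, 206.9], 0.83)]

[... 154 characters left out ...]
lid_hinge [([251.2, 210.1], 0.69)]
tall_jar [([350.4, 207.9], 0.78)]
short_jar [([350.3, 246.4], 0.56)]
squash [([154.0, 202.0], 0.95)]
top {'frame': 0, 'fovy': 53.993, 'cx': 268.3971, 'cy': 209.2758, 'D': [-0.0413, 0.0, 0.0, 0.0, 0.0], 'R': [[-0.0146, -0.9999, -0.0016], [-0.9978, 0.0147, -0.0651], [0.0651, 0.0007, -0.9979]], 't': [0.0389, 0.6015, 1.0633]}
bin [([312.6, 210.8], 0.7)]
lid [([285.4, 221.1], 0.87), ([311.1, 212.1], 0.39)]
lid_tongue [([286.2, 223.4], 0.65)]
bolt_grip [([356.2, 213.2], 0.69)]
bolt [([354.1, 217.7], 0.78)]
lid_hinge [([311.6, 216.5], 0.95)]
tall_jar [([212.5, 268.1], 0.75)]
short_jar [([200.5, 227.0], 0.95)]
squash [([411.7, 170.8], 0.86), ([353.5, 217.1], 0.65)]
```

View pics/top0.png

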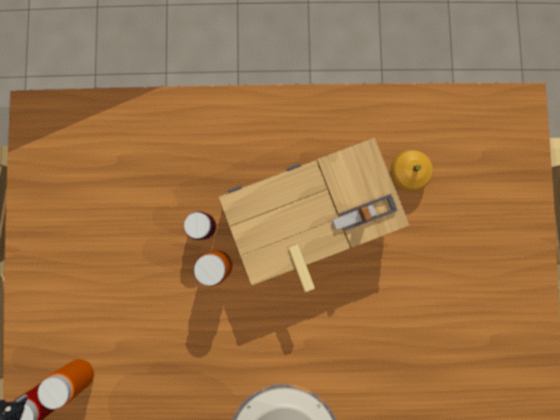

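View pics/side0.png

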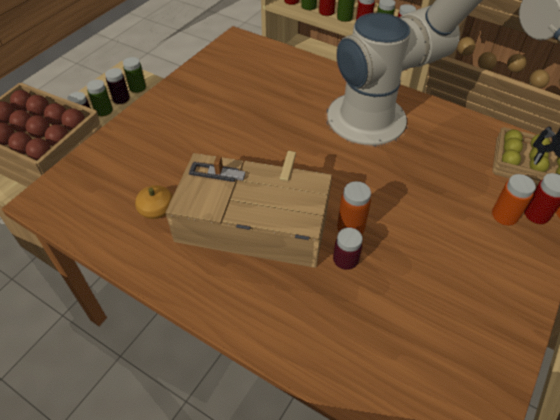

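The top view shows the lid corners at about (220,196), (375,139), (409,226) and (252,284), the tongue ending near (308,290), and the bolt grip near (368,213). In the side view the grip is near (220,163) and the tongue near (288,165). Next I'll enlarge both for exact pixels.

Run:
```python
import cv2
a=cv2.imread("pics/top0.png")[130:300,205:430]; cv2.imwrite("pics/t1.png",cv2.resize(a,None,fx=3.5,fy=3.5,interpolation=cv2.INTER_CUBIC))
a=cv2.imread("pics/side0.png")[140:270,160:345]; cv2.imwrite("pics/s1.png",cv2.resize(a,None,fx=4,fy=4,interpolation=cv2.INTER_CUBIC))
```

```text
(no output)
```

View pics/t1.png

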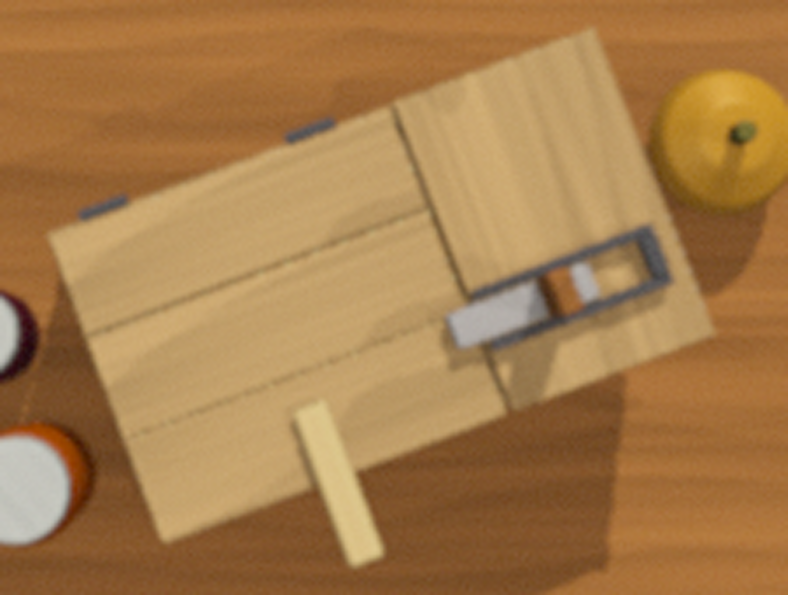

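View pics/s1.png

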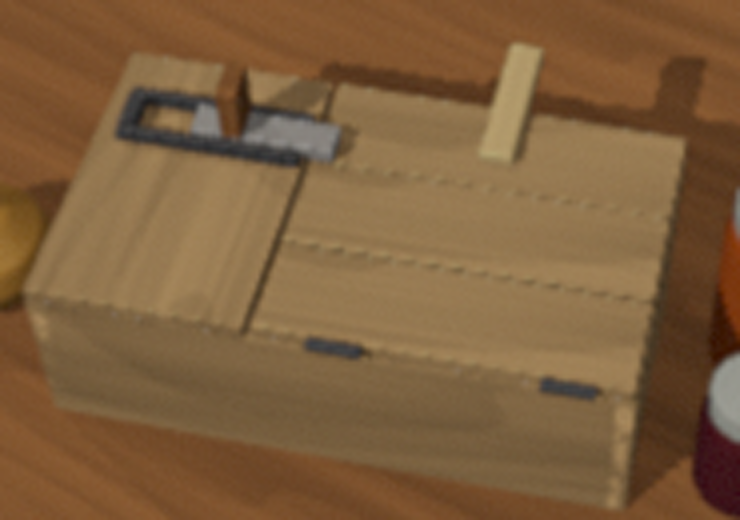

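The enlarged top view shows the four top corners, the gap (crop (395,106) to (508,410)), the tongue end at crop (367,560) and the grip at crop (567,291). In the side crop the grip is at (234,100) and the tongue end at (527,45). I'll fit the pose from these.

```bash
cat > h.py <<'E'
import numpy as np, cv2
from scipy.optimize import least_squares
from station import arm, vision
def K(c):
    f=210/np.tan(np.radians(c["fovy"])/2); return np.array([[f,0,c["cx"]],[0,f,c["cy"]],[0,0,1]])
def proj(c,X): return cv2.projectPoints(np.array(X,float).reshape(-1,3),cv2.Rodrigues(np.array(c["R"]))[0],np.array(c["t"],float),K(c),np.array(c["D"]))[0][:,0]
def B2W(p,X):
    X=np.array(X,float).reshape(-1,3); c,s=np.cos(p[2]),np.sin(p[2])
    return X@np.array([[c,s,0],[-s,c,0],[0,0,1]])+[p[0],p[1],0]
E
python3 - <<'E'
from h import *
T=vision.read_camera("top");S=vision.read_camera("side")
m=1e-3
P=np.array([[112,200,130],[112,-200,130],[-112,-200,130],[-112,200,130],[112,-50.5,130],[-112,-50.5,130],[-172,75,139]])*m
t=np.array([[51,236],[597,30],[714,333],[163,542],[395,106],[508,410],[367,560]])/3.5+[205,130]
s=np.array([[638,392],[30,297],[133,53],[685,140],[247,330],[332,83],[527,45]])/4+[160,140]
f=lambda p:np.r_[(proj(T,B2W(p,P))-t).ravel(),(proj(S,B2W(p,P))-s).ravel()]
r=least_squares(f,[.6,-.05,-.3],loss="soft_l1"); p=r.x
print(p); print(np.round(r.fun.reshape(-1,2),1).tolist())
def cen(c,q):
    X=[[q[0]+a*.015,q[1]+b*.008,z] for a in(-1,1) for b in(-1,1) for z in(.143,.186)]
    M=cv2.moments(cv2.convexHull(proj(c,B2W(p,X)).astype(np.float32))); return np.array([M["m10"],M["m01"]])/M["m00"]
obs={}
for n,c,box in(("T",T,(340,190,400,235)),("S",S,(205,150,235,180))):
    a=c["frame"][box[1]:box[3],box[0]:box[2]].astype(int); h=cv2.cvtColor(a.astype(np.uint8),cv2.COLOR_RGB2HSV)
    k=(h[...,1]>150)&(h[...,0]<14)&(a[...,0]>70); l,lab,st,ce=cv2.connectedComponentsWithStats(k.astype(np.uint8)); i=1+st[1:,4].argmax()
    print(n,ce[i]+box[:2],st[i]); 
g=least_squares(lambda q:np.r_[cen(T,q)-(np.array([567,291])/3.5+[205,130]),cen(S,q)-(np.array([234,100])/4+[160,140])],[-.05,-.13])
print("grip bin",g.x,g.fun)
for n,X in(("grip",[*g.x,.17]),("tongue",[-.152,.075,.131]),("hinge",[.108,.075,.13])): print(n,B2W(p,X))
E
```

```text
[ 0.59075221 -0.07509216  0.34619861]
[[-2.5, -1.5], [-1.6, -1.3], [-0.2, -0.4], [-1.3, 0.5], [-2.0, -1.4], [-0.0, 0.1], [-0.1, 1.0], [-1.0, -0.3], [-2.5, -3.1], [-0.6, -1.4], [0.4, -1.6], [-1.0, -1.6], [0.3, -1.1], [-0.4, -1.8]]
T [360.42857143 210.85714286] [20 19  2  5  7]
S [218.26315789 158.78947368] [11  5  6 10 19]
grip bin [-0.05072126 -0.10754897] [-0.23560953  0.44974294 -2.2050277  -2.00515559]
grip [[ 0.57953427 -0.19347114  0.17      ]]
tongue [[ 0.42232113 -0.05611926  0.131     ]]
hinge [[0.66689518 0.03210509 0.13      ]]
```

Run:
```python
from h import *
T=vision.read_camera("top");S=vision.read_camera("side")
m=1e-3
t=(np.array([[51,236],[597,30],[714,333],[163,542],[395,106],[508,410],[367,560]])+.5)/3.5-.5+[205,130]
s=(np.array([[638,392],[30,297],[133,53],[685,140],[247,330],[332,83],[527,45]])+.5)/4-.5+[160,140]
def f(p):
    b=p[3]
    P=np.array([[b,198,130],[b,-200,130],[-112,-200,130],[-112,198,130],[b,-50.5,130],[-112,-50.5,130],[-172,75,139]])*m
    return np.r_[(proj(T,B2W(p,P))-t).ravel(),(proj(S,B2W(p,P))-s).ravel()]
r=least_squares(f,[.6,-.05,.3,110],loss="soft_l1",x_scale=[1,1,1,1000]); p=r.x
print(p); print(np.round(r.fun.reshape(-1,2),1).tolist())
def cen(c,q):
    X=[[q[0]+a*.015,q[1]+b*.008,z] for a in(-1,1) for b in(-1,1) for z in(.143,.186)]
    return cv2.convexHull(proj(c,B2W(p,X)).astype(np.float32))[:,0]
def mm(c,q):
    M=cv2.moments(cen(c,q)); return np.array([M["m10"],M["m01"]])/M["m00"]
for n,o in (("both",(1,1)),("T",(1,0)),("S",(0,1))):
  g=least_squares(lambda q:np.r_[o[0]*(mm(T,q)-(np.array([567,291])/3.5-.36+[205,130])),o[1]*(mm(S,q)-(np.array([234,100])/4-.38+[160,140]))],[-.05,-.13])
  print(n,g.x,g.fun)
  if n=="both":
    G=g.x; vis=[]
    for c,o0,k,sz in((T,(340,190),10,(60,45)),(S,(200,148),10,(60,45))):
      a=cv2.resize(np.ascontiguousarray(c["frame"][o0[1]:o0[1]+sz[1],o0[0]:o0[0]+sz[0],::-1]),None,fx=6,fy=6,interpolation=cv2.INTER_CUBIC)
      cv2.polylines(a,[np.int32((cen(c,G)-o0+.5)*6)],True,(255,0,0),1); vis.append(a)
    cv2.imwrite("pics/g.png",np.hstack(vis))
for n,X in(("grip",[*G,.17]),("tongue",[-.152,.075,.131]),("hinge",[.108,.075,.13])): print(n,B2W(p,X))
```

```text
[ 5.92747359e-01 -7.42257715e-02  3.46150948e-01  1.07436632e+02]
[[-1.1, -0.5], [-1.0, -0.0], [-0.2, -0.9], [-0.6, -0.3], [-1.4, -0.1], [-0.1, -0.3], [-0.1, 0.5], [-1.2, -0.8], [-1.7, -3.4], [-0.4, -0.5], [-0.0, -0.8], [-0.3, -2.0], [0.5, -0.2], [-0.1, -0.9]]
both [-0.04951804 -0.10498741] [-1.51602281 -0.15407093 -1.22485566 -0.60533707]
T [-0.05021437 -0.1070525 ] [-0.56400966 -0.1884912  -0.         -0.        ]
S [-0.048966   -0.10128761] [-0.          0.          0.03539008 -0.25684738]
grip [[ 0.58178653 -0.18978637  0.17      ]]
tongue [[ 0.42431718 -0.05524485  0.131     ]]
hinge [[0.66889543 0.03296784 0.13      ]]
```

View pics/g.png

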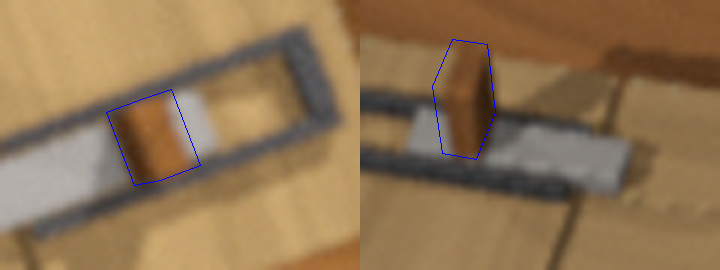

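```bash
python3 -m handwheel '[[0,0,-1,0,0,0,1],[0,0,-1,0,0,0,1],[0,0,-1,0,0,0,1],[0,0,-1,0,0,0,1],[0,0,-1,0,0,0,1],[0,0,-1,0,0,0,1],[0,0,-1,0,0,0,1],[0,0,-0.8,0,0,0,1]]'
python3 -m handwheel '[[0,0,0,-0.1,-1,0,1],[0,0,0,-0.1,-1,0,1],[0,0,0,-0.1,-1,0,1],[0,0,0,-0.1,-1,0,1],[0,0,0,-0.1,-1,0,1],[0,0,0,-0.1,-1,0,1],[0,0,0,-0.1,-1,0,1],[0,0,0,-0.1,-1,0,1]]'
python3 -m handwheel '[[0,0,0,-0.1,-1,0,1],[0,0,0,-0.1,-1,0,1],[0,0,0,-0.1,-1,0,1],[0,0,0,-0.1,-1,0,1],[0,0,0,-0.1,-1,0,1],[0,0,0,-0.1,-1,0,1],[0,0,0,-0.1,-1,0,1],[0,0,0,-0.1,-1,0,1]]'
python3 -m handwheel '[[0,0,0,-0.1,-1,0,1],[0,0,0,-0.1,-1,0,1],[0,0,0,-0.1,-1,0,1],[0,0,0,-0.1,-1,0,1],[0,0,0,-0.1,-1,0,1],[0,0,0,-0.1,-1,0,1],[0,0,0,-0.1,-1,0,1],[0,0,0,-0.1,-1,0,1]]'
python3 -m handwheel '[[0,0,0,-0.1,-1,0,1],[0,0,0,-0.1,-1,0,1],[0,0,0,-0.1,-1,0,1],[0,0,0,-0.1,-1,0,1],[0,0,0,-0.1,-1,0,1],[0,0,0,-0.1,-1,0,1],[0,0,0,-0.1,-1,0,1],[0,0,0,-0.1,-1,0,1]]'
cat >> h.py <<'E'
p=np.array([.5927,-.0742,.3462])
def bin_state():
    s=arm.sense(); R=B2W([0,0,p[2]],np.eye(3))  # rows: bin axes in world
    g=s["position"]-arm.grasp_offset*s["eef_rot"][:,2]
    gb=R@(g-[p[0],p[1],0])*1000
    print("t %.2f graspbin mm"%s["time_s"],np.round(gb,1),"F bin",np.round(R@s["ft_force"],1),"w %.3f gf %.1f"%(s["gripper_width"],s["gripper_force"]))
    print(np.round(R@s["eef_rot"],3).tolist()); return gb
E
python3 -c "
from h import *;bin_state()"
```

```text
time_s: 1.87
position: [0.2189, 0.5854, 0.2313]
eef_rot: [[-0.964, -0.267, -0.0], [-0.267, 0.964, -0.0], [0.0, -0.0, -1.0]]
ft_force: [0.2, 0.7, -0.2]
gripper_width: 1.001
gripper_force: 0.0
time_s: 2.53
position: [0.2766, 0.4344, 0.2314]
eef_rot: [[-0.965, -0.263, 0.0], [-0.263, 0.965, 0.0], [-0.0, 0.0, -1.0]]
ft_force: [0.5, -0.4, 0.7]
gripper_width: 1.0
gripper_force: 0.0
time_s: 3.2
position: [0.3342, 0.2842, 0.2314]
eef_rot: [[-0.965, -0.263, 0.0], [-0.263, 0.965, 0.0], [-0.0, 0.0, -1.0]]
ft_force: [0.6, 0.0, -1.3]
gripper_width: 0.997
gripper_force: 0.0
time_s: 3.87
position: [0.3918, 0.134, 0.2314]
eef_rot: [[-0.965, -0.263, 0.0], [-0.263, 0.965, 0.0], [-0.0, -0.0, -1.0]]
ft_force: [0.0, 0.7, 0.5]
gripper_width: 0.998
gripper_force: 0.0
time_s: 4.53
position: [0.4493, -0.0162, 0.2314]
eef_rot: [[-0.965, -0.263, 0.0], [-0.263, 0.965, -0.0], [-0.0, -0.0, -1.0]]
ft_force: [1.0, -0.2, -0.1]
gripper_width: 0.999
gripper_force: 0.0
t 4.53 graspbin mm [-115.2  103.2  250.1] F bin [ 0.8 -0.5 -0.1] w 0.999 gf 0.0
[[-0.997, 0.08, 0.0], [0.08, 0.997, -0.0], [-0.0, -0.0, -1.0]]
```

```bash
python3 -m handwheel '[[0,0,-1,0,0,0,1],[0,0,0,-0.3,-0.9,0,1],[0,0,0,-0.3,-0.9,0,1],[0,0,0,-0.3,-0.9,0,1],[0,0,0,-0.3,-0.9,0,1],[0,0,0,-0.3,-0.9,0,1],[0,0,0,-0.3,-0.9,0,1],[0,0,0,-0.3,-0.9,0,1]]'
python3 -m handwheel '[[0,0,0,-0.3,-0.9,0,1],[0,0,0,-0.3,-0.9,0,1],[0,0,0,-0.3,-0.9,0,1],[0,0,0,-0.2,-0.9,0,1],[0,0,0,0,-0.5,0,1],[0,0,0,0,0,0,1],[0,0,0,0,0,0,1],[0,0,0,0,0,0,1]]' >/dev/null
python3 - <<'E'
from h import *
bin_state()
c=vision.read_camera("wrist"); a=np.ascontiguousarray(c["frame"][:,:,::-1])
for b in(-.103,-.107):
    X=[[-.05+i*.015,b+j*.008,z] for i in(-1,1) for j in(-1,1) for z in(.143,.186)]
    cv2.polylines(a,[np.int32(cv2.convexHull(proj(c,B2W(p,X)).astype(np.float32)))],True,(255,0,0),1)
cv2.imwrite("pics/w1.png",a)
E
```

```text
time_s: 5.2
position: [0.5318, -0.1203, 0.2313]
eef_rot: [[-0.941, -0.339, 0.0], [-0.339, 0.941, -0.0], [-0.0, -0.0, -1.0]]
ft_force: [0.8, -0.3, 0.5]
gripper_width: 1.001
gripper_force: 0.0
t 5.87 graspbin mm [ -51.5 -102.9  250. ] F bin [-0.1  0.2 -0.8] w 1.001 gf 0.0
[[-1.0, -0.0, -0.0], [-0.0, 1.0, 0.001], [0.0, 0.001, -1.0]]
```

View pics/w1.png

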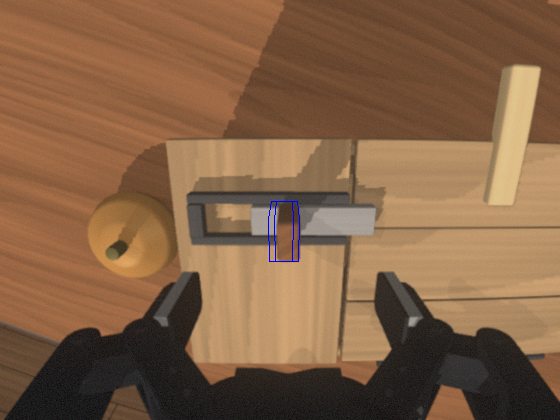

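The wrist picture shows the grip at (286,230), matching the model outline and centred between the fingers. Descending and closing.

```bash
python3 -m handwheel '[[0,0,0,0,0,0.8,1],[0,0,0,0,0,0.8,1],[0,0,0,0,0,0.8,1],[0,0,0,0,0,0.8,1],[0,0,0,0,0,0.6,1],[0,0,0,0,0,0.1,1],[0,0,0,0,0,0,0.5],[0,0,0,0,0,0,0]]' >/dev/null
python3 -m handwheel '[[0,0,0,0,0,0,0],[0,0,0,0,0,0,0],[0,0,0,0,0,0,0],[0,0,0,0,0,0,0],[0,0,0,0,0,0,0],[0,0,0,0,0,0,0],[0,0,0,0,0,0,0],[0,0,0,0,0,0,0]]' >/dev/null
python3 -c "
from h import *;bin_state()"
```

```text
t 7.25 graspbin mm [ -51.  -103.8  172.6] F bin [0.1 1.7 5.8] w 0.180 gf 58.4
[[-1.0, 0.0, 0.001], [0.0, 1.0, -0.0], [-0.001, -0.0, -1.0]]
```

Gripped. I'll draw about 32 mm, then continue in small steps.

```bash
python3 -m handwheel '[[0,0,0,0,-0.2,0,0],[0,0,0,0,-0.2,0,0],[0,0,0,0,-0.2,0,0],[0,0,0,0,-0.2,0,0],[0,0,0,0,-0.2,0,0],[0,0,0,0,-0.2,0,0],[0,0,0,0,-0.2,0,0],[0,0,0,0,-0.2,0,0]]' >/dev/null
python3 -c "
from h import *;bin_state()"
python3 -m handwheel '[[0,0,0,0,-0.1,0,0],[0,0,0,0,-0.1,0,0],[0,0,0,0,-0.1,0,0],[0,0,0,0,0,0,0],[0,0,0,0,0,0,0],[0,0,0,0,0,0,0],[0,0,0,0,0,0,0],[0,0,0,0,0,0,0]]' >/dev/null
python3 -c "
from h import *;bin_state()"
```

```text
t 7.92 graspbin mm [ -51.1 -135.9  172.6] F bin [-1.5  3.5  6.2] w 0.180 gf 58.5
[[-1.0, -0.0, 0.0], [-0.0, 1.0, -0.0], [-0.0, -0.0, -1.0]]
t 8.58 graspbin mm [ -51.1 -140.2  172.6] F bin [-0.7 12.8 11.7] w 0.175 gf 59.5
[[-1.0, -0.0, 0.0], [-0.0, 1.0, 0.002], [-0.0, 0.002, -1.0]]
```

```bash
python3 -m handwheel '[[0,0,0,0,-0.1,0,0],[0,0,0,0,-0.05,0,0],[0,0,0,0,0,0,0],[0,0,0,0,0,0,0],[0,0,0,0,0,0,0],[0,0,0,0,0,0,0],[0,0,0,0,0,0,0],[0,0,0,0,0,0,0]]' >/dev/null
python3 - <<'E'
from h import *
bin_state()
a=[]
for n,o in(("top",(310,170)),("side",(175,140))):
    c=vision.read_camera(n); a.append(cv2.resize(np.ascontiguousarray(c["frame"][o[1]:o[1]+70,o[0]:o[0]+100,::-1]),None,fx=4,fy=4,interpolation=cv2.INTER_CUBIC))
cv2.imwrite("pics/b.png",np.hstack(a))
E
```

```text
t 9.25 graspbin mm [ -51.1 -140.6  172.5] F bin [ 2.3 31.2 21.1] w 0.177 gf 61.1
[[-1.0, -0.001, -0.001], [-0.001, 1.0, 0.007], [0.001, 0.007, -1.0]]
```

View pics/b.png

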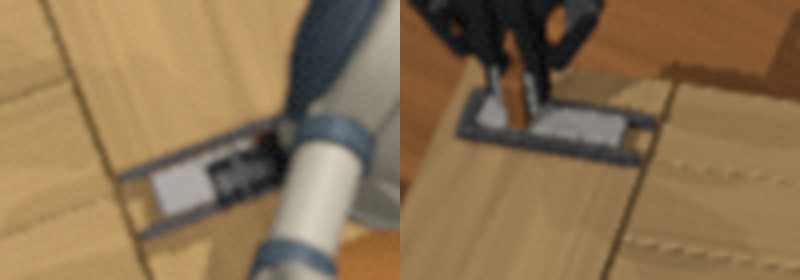

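The bolt bar now sits against its stop (side view, bar end clear of the gap line) and the force rose to 31 N. I'll relieve the pull, release, rise and go above the tongue.

```bash
python3 -m handwheel '[[0,0,0,0,0.15,0,0],[0,0,0,0,0,0,0],[0,0,0,0,0,0,1],[0,0,0,0,0,0,1],[0,0,0,0,0,0,1],[0,0,0,0,0,0,1],[0,0,0,0,0,0,1],[0,0,0,0,0,0,1]]' 
python3 -m handwheel '[[0,0,0,0,0,0,1],[0,0,0,0,0,0,1],[0,0,0,0,0,-0.5,1],[0,0,0,0,0,-0.8,1],[0,0,0,0,0,-0.8,1],[0,0,0,0,0,-0.8,1],[0,0,0,0,0,-0.8,1],[0,0,0,0,0,-0.2,1]]' 
python3 -m handwheel '[[0,0,0,0.4,0.9,0,1],[0,0,0,0.4,0.9,0,1],[0,0,0,0.4,0.9,0,1],[0,0,0,0.4,0.9,0,1],[0,0,0,0.4,0.9,0,1],[0,0,0,0.4,0.9,0,1],[0,0,0,0.4,0.9,0,1],[0,0,0,0.4,0.9,0,1]]' 
python3 -m handwheel '[[0,0,0,0.45,0.9,0,1],[0,0,0,0.45,0.9,0,1],[0,0,0,0.45,0.9,0,1],[0,0,0,0.45,0.9,0,1],[0,0,0,0,0,0,1],[0,0,0,0,0,0,1],[0,0,0,0,0,0,1],[0,0,0,0,0,0,1]]'>/dev/null
python3 - <<'E'
from h import *
bin_state()
c=vision.read_camera("wrist"); a=np.ascontiguousarray(c["frame"][:,:,::-1])
X=np.array([[-.172,.063,.139],[-.172,.087,.139],[-.114,.087,.139],[-.114,.063,.139]])
for q in (X,X-[0,0,.016]): cv2.polylines(a,[np.int32(proj(c,B2W(p,q)))],True,(255,0,0),1)
X=np.array([[-.0505,y,.143] for y in(-.14-.008,-.14+.008)])
cv2.imwrite("pics/w2.png",a)
E
```

```text
time_s: 10.02
position: [0.5927, -0.2251, 0.1532]
eef_rot: [[-0.941, -0.339, 0.0], [-0.339, 0.941, -0.0], [0.0, -0.0, -1.0]]
ft_force: [-0.6, 0.5, -0.0]
gripper_width: 0.994
gripper_force: 0.0
time_s: 10.68
position: [0.5937, -0.2254, 0.2346]
eef_rot: [[-0.941, -0.339, 0.004], [-0.339, 0.941, -0.002], [-0.003, -0.003, -1.0]]
ft_force: [-0.0, 0.5, 1.3]
gripper_width: 1.0
gripper_force: 0.0
time_s: 11.35
position: [0.4828, -0.1105, 0.2313]
eef_rot: [[-0.941, -0.339, -0.0], [-0.339, 0.941, 0.0], [0.0, 0.0, -1.0]]
ft_force: [-0.0, 0.4, 0.0]
gripper_width: 1.001
gripper_force: 0.0
t 12.02 graspbin mm [-150.7   73.5  250.1] F bin [-0.2  0.2  1.4] w 0.997 gf 0.0
[[-1.0, 0.0, 0.0], [0.0, 1.0, -0.0], [-0.0, -0.0, -1.0]]
```

View pics/w2.png

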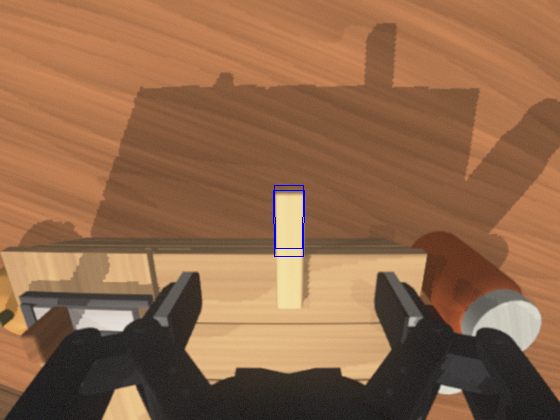

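The tongue appears at (289,190–256), matching the model and centred. Descending and gripping.

```bash
python3 -m handwheel '[[0,0,0,0,0,0.8,1],[0,0,0,0,0,0.8,1],[0,0,0,0,0,0.8,1],[0,0,0,0,0,0.8,1],[0,0,0,0,0,0.8,1],[0,0,0,0,0,0.8,1],[0,0,0,0.05,0.05,0.8,1],[0,0,0,0,0,0.35,1]]' >/dev/null
python3 -m handwheel '[[0,0,0,0,0,0,0.4],[0,0,0,0,0,0,0],[0,0,0,0,0,0,0],[0,0,0,0,0,0,0],[0,0,0,0,0,0,0],[0,0,0,0,0,0,0],[0,0,0,0,0,0,0],[0,0,0,0,0,0,0]]' >/dev/null
python3 - <<'E'
from h import *
bin_state()
# arc increments per step, 12 then 16 rows etc: r=260, total .785 rad
th=np.linspace(0,.785,33); x=-.26*np.cos(th); z=.26*np.sin(th)
print(np.round(np.c_[-np.diff(x),-np.diff(z)]/.02,2).tolist())
E
```

```text
t 13.40 graspbin mm [-151.8   75.1  131.7] F bin [-0.9  1.4  9.7] w 0.270 gf 58.9
[[-1.0, 0.0, 0.001], [0.0, 1.0, -0.001], [-0.001, -0.001, -1.0]]
[[-0.0, -0.32], [-0.01, -0.32], [-0.02, -0.32], [-0.03, -0.32], [-0.04, -0.32], [-0.04, -0.32], [-0.05, -0.31], [-0.06, -0.31], [-0.07, -0.31], [-0.07, -0.31], [-0.08, -0.31], [-0.09, -0.31], [-0.1, -0.3], [-0.1, -0.3], [-0.11, -0.3], [-0.12, -0.3], [-0.13, -0.29], [-0.13, -0.29], [-0.14, -0.29], [-0.15, -0.28], [-0.15, -0.28], [-0.16, -0.28], [-0.17, -0.27], [-0.17, -0.27], [-0.18, -0.26], [-0.19, -0.26], [-0.19, -0.25], [-0.2, -0.25], [-0.21, -0.24], [-0.21, -0.24], [-0.22, -0.23], [-0.22, -0.23]]
```

```bash
python3 -m handwheel '[[0,0,0,0,0,-0.32,0],[0,0,0,-0.01,0,-0.32,0],[0,0,0,-0.02,0,-0.32,0],[0,0,0,-0.03,0,-0.32,0],[0,0,0,-0.04,0,-0.32,0],[0,0,0,-0.04,0,-0.32,0],[0,0,0,-0.05,0,-0.31,0],[0,0,0,-0.06,0,-0.31,0]]' >/dev/null
python3 -c "
from h import *;bin_state()"
python3 -m handwheel '[[0,0,0,-0.07,0,-0.31,0],[0,0,0,-0.07,0,-0.31,0],[0,0,0,-0.08,0,-0.31,0],[0,0,0,-0.09,0,-0.31,0],[0,0,0,-0.1,0,-0.3,0],[0,0,0,-0.1,0,-0.3,0],[0,0,0,-0.11,0,-0.3,0],[0,0,0,-0.12,0,-0.3,0]]' >/dev/null
python3 -c "
from h import *;bin_state()"
```

```text
t 14.07 graspbin mm [-146.7   75.1  182.7] F bin [ 6.1  0.1 -5.1] w 0.273 gf 59.0
[[-1.0, 0.0, 0.001], [0.0, 1.0, -0.001], [-0.001, -0.001, -1.0]]
t 14.73 graspbin mm [-131.9   75.1  231.4] F bin [ 7.7 -1.2 -7.8] w 0.272 gf 59.3
[[-1.0, -0.0, 0.001], [-0.0, 1.0, -0.001], [-0.001, -0.001, -1.0]]
```

```bash
python3 -m handwheel '[[0,0,0,-0.13,0,-0.29,0],[0,0,0,-0.13,0,-0.29,0],[0,0,0,-0.14,0,-0.29,0],[0,0,0,-0.15,0,-0.28,0],[0,0,0,-0.15,0,-0.28,0],[0,0,0,-0.16,0,-0.28,0],[0,0,0,-0.17,0,-0.27,0],[0,0,0,-0.17,0,-0.27,0]]' >/dev/null
python3 -c "
from h import *;bin_state()"
python3 -m handwheel '[[0,0,0,-0.18,0,-0.26,0],[0,0,0,-0.19,0,-0.26,0],[0,0,0,-0.19,0,-0.25,0],[0,0,0,-0.2,0,-0.25,0],[0,0,0,-0.21,0,-0.24,0],[0,0,0,-0.21,0,-0.24,0],[0,0,0,-0.22,0,-0.23,0],[0,0,0,-0.22,0,-0.23,0]]' >/dev/null
python3 -m handwheel '[[0,0,0,0,0,0,0],[0,0,0,0,0,0,0],[0,0,0,0,0,0,0],[0,0,0,0,0,0,0],[0,0,0,0,0,0,0],[0,0,0,0,0,0,0],[0,0,0,0,0,0,0],[0,0,0,0,0,0,0]]' >/dev/null
python3 - <<'E'
from h import *
g=bin_state(); print(np.degrees(np.arctan2(g[2]-131,108-g[0])))
th=.785
a=[]
for n,o in(("top",(215,120)),("side",(165,90))):
    c=vision.read_camera(n); f=np.ascontiguousarray(c["frame"][:,:,::-1])
    f=cv2.resize(f,None,fx=2,fy=2,interpolation=cv2.INTER_CUBIC)
    for d,col in((0,(255,0,0)),):
        t=th+d
        # lid top outline (front edge at r=222) and tongue end (r=280, top +9mm)
        L=[]
        for r,y,h in((0,.198,0),(.222,.198,0),(.222,.087,0),(.28,.087,.009),(.28,.063,.009),(.222,.063,0),(.222,-.048,0),(0,-.048,0)):
            L.append([.108-r*np.cos(t)+h*np.sin(t),y,.13+r*np.sin(t)+h*np.cos(t)])
        cv2.polylines(f,[np.int32((proj(c,B2W(p,L))+.5)*2)],True,col,1)
    a.append(f[2*o[1]:2*o[1]+400,2*o[0]:2*o[0]+400])
cv2.imwrite("pics/l.png",np.hstack(a))
E
```

```text
t 15.40 graspbin mm [-108.1   75.1  276.2] F bin [  8.2  -3.2 -10.6] w 0.266 gf 59.8
[[-1.0, -0.0, 0.0], [-0.0, 1.0, -0.001], [-0.0, -0.001, -1.0]]
t 16.73 graspbin mm [-76.5  75.1 314.8] F bin [-1.9 -4.5 -2.2] w 0.268 gf 62.2
[[-1.0, 0.0, -0.001], [0.0, 1.0, -0.0], [0.001, -0.0, -1.0]]
44.88762959957717
```

View pics/l.png

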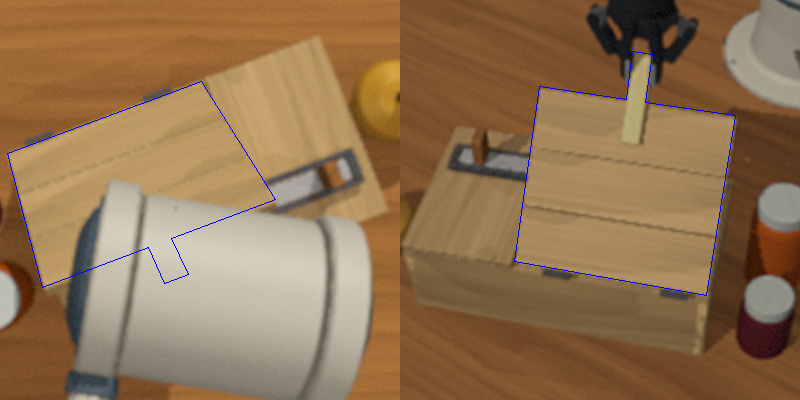

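The model outline for 45° lies exactly on the lid in both views. The bolt is still drawn, and the jars and squash have not moved. Handing in.

```bash
python3 -c "
from station import arm
print(arm.sign_off())"
```

```text
the job is handed in; nothing more can be done
None
```

I drew the bolt back to its stop, lifted the lid to about 45° (44.9° measured from the gripper position) and handed the job in with the fingers still holding it. The jars and squash were left where they stood.

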